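Break loose the stuck jar lid

TASK

Open the jar of massage cream: grip its metal screw lid firmly, break it loose with a short hard anticlockwise twist, then keep turning it easily until it lets go, and lift it off. The jar must stay down in its holder, so feel that the lid is really free before you lift it away. Set the lid down gently (not dropped), right way up, on top of the closed steel instrument box, and leave the suction cups, the tape measure and the carton where they are.

Things in the scene. Friction and masses are not known exactly. Their poses are not given: they have to be found in the camera images.
- cap_centre (a point): Centre (half-way up) of the plain metal screw lid on the jar: round, 54 mm wide, 28 mm high, fine upright ribs, 80 g; z up along the screw axis. On the jar its top is 104 mm above the worktop. Below its lower edge come 10 mm of bare neck 37 mm wide, a shoulder up to 47 mm wide, and 18 mm below the edge the square body, so fingers can pass its sides.
- cap: The same lid; origin at the centre of its open underside, z up. It unscrews anticlockwise seen from above; clockwise it soon meets a stop. It is stuck: the first 0.35 rad of turn take a twist that rises to 0.8 to 1 N m, at which a grip of 20 N slips round it (70 N holds and is harmless); it then gives with a jerk, and from about 0.7 rad it turns with nearly no resistance.
- jar_mouth (a point): Centre of the jar's mouth, 92 mm above its underside. Two lugs in the lid hold it down until they face two gaps in the neck's rim, somewhere 0.65 to 1.75 rad from the start: unlike on each jar and unseen. They pass over only 0.25 to 0.3 rad of turn; past it they catch again, to a stop at 2.5 rad. While caught, the lid lifts 2 to 3 mm, then pulls at the jar; when free it lifts off with no pull but its weight.
- jar: Square amber glass jar, 50 x 50 mm, body 50 mm high, neck 37 mm wide with its mouth at 92 mm; origin at the centre of its underside, z up. It stands loose, 0.4 to 0.8 kg, in the square recess of the holder, which keeps it from turning (about 1 mm of play each side) but not from being lifted.
- holder: Grey plastic jar holder fixed to the worktop: foot 100 x 100 x 8 mm, square collar 66 mm wide, 34 mm high, its recess 52 mm wide with the floor 8 mm above the worktop; origin at the centre of its underside, z up. The jar is home when its underside is on that floor.
- box_top (a point): Centre of the flat lid of the closed stainless instrument box (fixed; lid closed and staying closed), 44 mm above the worktop. The flat top measures 90 mm along this point's x and 196 mm along its y. z up.
- cup_large: Bystander: clear suction cup standing on its rim, 58 mm wide, 76 mm high; origin under its centre.
- cup_small: Bystander: clear suction cup standing on its rim, 51 mm wide, 68 mm high; origin under its centre.
- tape: Bystander: round tape measure lying flat, 49 x 52 x 15 mm; origin under its centre.
- carton: Bystander: small carton, 31 x 86 x 49 mm; origin under its centre.

How it is judged (in metres and radians):
On the way, in this order (a step that is already met when the one before it is completed fails the run):
1. the lid has been twisted loose (turned more than 0.4 rad on the jar) while still down on the neck (angle between the x axis of cap_centre and the x axis of jar, either way round above 0.4 rad and z of cap_centre in the frame of jar below 0.088 m), for 0.05 s.
2. the lid is off: lifted clear above the jar's neck (z of cap_centre in the frame of jar above 0.115 m and z of jar in the frame of holder below 0.011 m and angle between jar's own z axis and vertical below 0.06 rad), for 0.05 s.
3. the lid is set down on the box top from the fingers, not dropped: still touched by them with its underside within 6 mm of the box top (contact force between the fingers and cap above 0.3 N and z of cap_centre in the frame of box_top between 0.005 and 0.02 m and x of cap_centre in the frame of box_top between -0.045 and 0.045 m and y of cap_centre in the frame of box_top between -0.098 and 0.098 m), for 0.05 s.
At the end, for the whole second after the job is handed in: the lid lies still and right way up (within 0.12 rad) on the flat top of the instrument box, its centre over that top, and the jar is home in its holder (within 2.5 mm of the recess floor, upright within 0.06 rad) (x of cap_centre in the frame of box_top between -0.045 and 0.045 m and y of cap_centre in the frame of box_top between -0.098 and 0.098 m and z of cap_centre in the frame of box_top between 0.01 and 0.019 m and angle between cap_centre's own z axis and vertical below 0.12 rad and linear speed of cap below 0.02 m/s and z of jar in the frame of holder below 0.0105 m and angle between jar's own z axis and vertical below 0.06 rad); the robot touches nothing.
It fails at once if the jar is lifted more than 12 mm out of its seat or tipped over 0.2 rad (z of jar in the frame of holder above 0.02 m or angle between jar's own z axis and vertical above 0.2 rad).
It fails at once if a suction cup, the tape measure or the carton is moved more than 30 mm (distance of any of cup_large, cup_small, tape, carton from where it was at the start of the episode above 0.03 m).
It also fails if it takes over 58 s, if anything falls off the work surface, if the arm or the gripper's body presses on something with over 40 N, if the wrist force passes 120 N, or if a joint passes its speed limit or range.

ROBOT

A 6-joint arm with a two-finger parallel gripper is mounted at the origin on a cart in front of the work surface, level with it; the furniture and walls round the work are solid. World frame = base frame: x ahead of the robot, y to its left, z up, the work surface at z = 0. Lengths are in mm, angles in rad, forces in N, time in s.
With the tool pointing down it reaches from about 325 to 875 mm from the base axis. Payload 4.4 kg.
Tool frame: the origin (TCP) lies on the centre line of the jaws, within the pads' length; the fingertips stand ahead of it and the grasp point (between the pads) lies 6 mm ahead of it (ctrl.tcp_to_tips is the z of the fingertips in the tool frame, in mm); z points along the fingers, y is the direction in which the jaws open and shut (so a half turn about z gives the same grasp; the last joint's range is limited). The gripper opens to 85 mm and grips with 20 to 120 N. Pads are 22 mm wide; open, the fingers measure 114 mm over their backs; the gripper's body (76 mm by 85 mm) begins 54 mm behind the grasp point. The pads swing forward as they close: fully open they stand 13 mm farther back than shut.
Start: joints at [1.054, 0.207, 1.542, -0, 1.393, -0.15], TCP at [205.685, 536.955, 234.482] pointing down, gripper open.
Joint ranges: [-2.73, 2.73], [-0.86, 2.22], [0.23, 2.46], [-1.11, 4.25], [0.08, 2.63], [-2.82, 2.82]. Speed limits (rad/s): [2.79, 2.79, 3.14, 3.14, 3.14, 3.14].

INTERFACE

Orientations are given as a 3x3 rotation matrix whose columns are the frame's x, y, z axes.
In Python, from plant import ctrl, sensors, optics gives the robot as it stands. Calls block until the motion is done:
- ctrl.move_ptp(position, orientation): joint-space move of the TCP to a pose.
- ctrl.move_l(position, rot=None, vel=150, threshold=None): straight line of the TCP; rot=None keeps the orientation; vel is the mean speed in mm/s. With threshold (N) it stops when the force on the tool has changed by that much, and returns True; else False.
- ctrl.set_joints(angles): joint-space move.
- ctrl.gripper_to(opening, force=None): finger opening in mm; force is the grip in N (None keeps the last); returns when the fingers have stopped.
- ctrl.hold(seconds).
- ctrl.solve_ik(position, orientation): joint angles nearest the present ones, or None.
- sensors.read_state(): the state.
- optics.grab_frame(name): name is "side" or "top" or "wrist"; returns (picture, depth): 420x560x3 uint8, red, green, blue; 420x560 float32, mm along the optical axis (not along the pixel's ray), 0 where there is no reading.
- optics.camera_params(name): a dict with "mtx" (3x3 intrinsics, pixels), "R" (3x3) and "t" (3): a world point X has camera coordinates R X + t; the wrist camera has in their place "T_tool_cam" (4x4, takes a point from camera to tool coordinates, whose origin is the TCP and whose axes are the flange's). Camera axes: x right, y down, z forward; pixel columns grow to the right and rows downward; lengths in mm; the calibration is good to about 2 mm. A picture is of the moment at which its call begins: read the wrist's pose just before it. camera_params takes no time and is no camera call.
A pose or a line that the arm cannot do raises ctrl.MotionError and nothing moves.
- ctrl.finish_job(): hands the job in, once; it reports no verdict.
The state is a dict: "t": time; "q": joint angles; "qvel": joint speeds; "tau": joint torques, N m; "eef_pos": TCP position; "eef_rot": TCP orientation; "force": force on the tool from outside, world axes, zero at the start; "wrist_torque": the same for the moment, N m; "grip_width": finger opening in mm.
Only numpy, scipy, OpenCV 4.12 (cv2) and the standard library are available. Lean on these libraries where they do the work, as an engineer would, in place of code of your own. Each camera call takes 0.05 s, during which the arm holds its last target.

## Working session

There is one attempt and no reset: what is moved stays moved. The work goes in short steps, each a Python script; the robot and the scene stay as the last script left them, time stands still between calls to the robot, and variables do not carry over. Pictures are saved under pics/ and viewed, and the job is handed in when it is done.

```bash
ls; mkdir -p pics
python3 - <<'E'
from plant import ctrl,sensors,optics
import cv2
s=sensors.read_state();print(s, ctrl.tcp_to_tips)
for n in("side","top","wrist"):
    p,d=optics.grab_frame(n);cv2.imwrite(f"pics/{n}0.png",p[:,:,::-1]);print(n,optics.camera_params(n))
E
```

```text
pics
{'t': 0.0, 'q': array([ 1.05452453e+00,  2.07412410e-01,  1.54298389e+00, -3.60489556e-05,
        1.39350162e+00, -1.50492192e-01]), 'qvel': array([-0.00104643, -0.0001427 ,  0.00058021, -0.00201955,  0.00018007,
       -0.00107435]), 'tau': array([ 4.48114463e-05, -3.83040047e+01, -2.91594923e+01, -1.12175328e-04,
        1.06881891e-02, -3.35424573e-06]), 'eef_pos': array([205.29982364, 536.28232454, 233.3158711 ]), 'eef_rot': array([[-9.33847314e-01,  3.57670196e-01, -1.10711337e-03],
       [ 3.57671774e-01,  9.33845176e-01, -2.02232334e-03],
       [ 3.10547699e-04, -2.28452442e-03, -9.99997342e-01]]), 'force': array([-1.19612516, -0.90763228, -0.29866025]), 'wrist_torque': array([ 0.01259951, -0.00039834, -0.02191545]), 'grip_width': 85.44766422479182} 25.0
side {'mtx': array([[410.00935374,   0.        , 287.48729899],
       [  0.        , 410.00935374, 207.98048328],
       [  0.        ,   0.        ,   1.        ]]), 'R': array([[-0.94333616, -0.33161651,  0.01214008],
       [-0.19850004,  0.53459215, -0.82146757],
       [ 0.26592222, -0.77732987, -0.57012599]]), '
[... 253 characters left out ...]
967237, -0.01121148],
       [-0.98123096,  0.02473015, -0.19124388],
       [ 0.19145848,  0.00660057, -0.98147852]]), 't': array([-41.31460801, 590.35332418, 822.91520081])}
wrist {'mtx': array([[309.00484575,   0.        , 277.97887414],
       [  0.        , 309.00484575, 214.30642199],
       [  0.        ,   0.        ,   1.        ]]), 'T_tool_cam': array([[-9.68022909e-07, -9.59808865e-01, -2.80654489e-01,
         7.09382148e+01],
       [ 9.99999973e-01, -6.58648499e-05,  2.21801704e-04,
         3.23395908e-01],
       [-2.31372508e-04, -2.80654481e-01,  9.59808840e-01,
        -1.39221716e+02],
       [ 0.00000000e+00,  0.00000000e+00,  0.00000000e+00,
         1.00000000e+00]])}
```

View pics/side0.png

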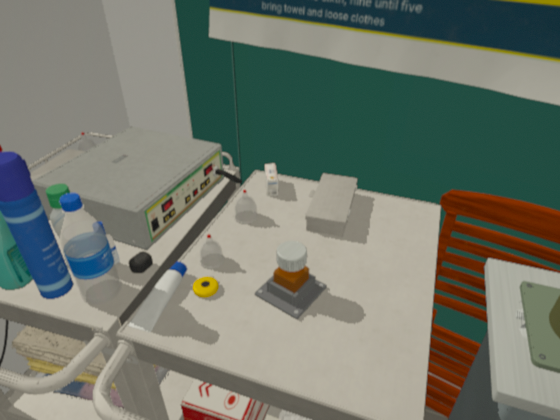

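View pics/top0.png

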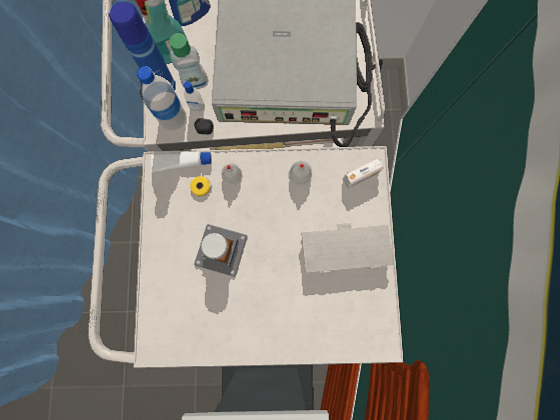

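View pics/wrist0.png

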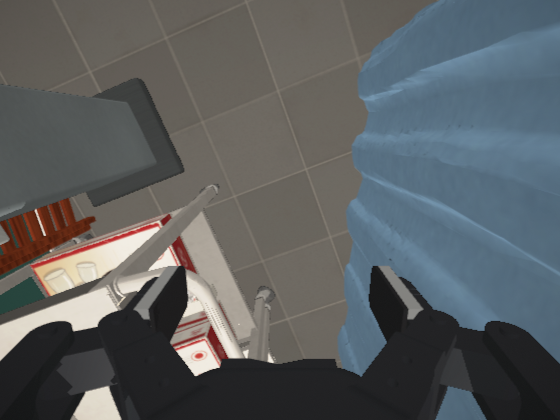

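The top view shows the lid at about (214,246), the holder at (220,250) and the box at (345,247). The side view shows the lid at (292,255) and the box at (333,200). The wrist camera sees only the floor. Next I'll measure from the depth images of both fixed views.

```bash
cat > h.py <<'E'
from plant import ctrl,sensors,optics
import numpy as np, cv2
def cloud(n):
    s=sensors.read_state()
    p,d=optics.grab_frame(n);c=optics.camera_params(n);K=c['mtx']
    v,u=np.mgrid[:420,:560]
    X=np.stack([(u-K[0,2])/K[0,0]*d,(v-K[1,2])/K[1,1]*d,d],-1)
    if n=='wrist':
        T=c['T_tool_cam'];X=X@T[:3,:3].T+T[:3,3];X=X@s['eef_rot'].T+s['eef_pos']
    else: X=(X-c['t'])@c['R']
    X[d<=0]=np.nan
    return p,X
def rz(a):
    # tool down, x axis at angle a
    c,s=np.cos(a),np.sin(a)
    return np.array([[c,s,0],[s,-c,0],[0,0,-1.]])
E
python3 - <<'E'
from h import *
for n in('top','side'):
    p,X=cloud(n)
    m=np.isfinite(X[...,2])&(X[...,0]>300)&(X[...,0]<870)&(abs(X[...,1])<450)
    print(n,'table z',np.median(X[...,2][m&(abs(X[...,2])<15)]))
    def rep(name,c,r,zl,zh):
        k=m&(np.hypot(X[...,0]-c[0],X[...,1]-c[1])<r)&(X[...,2]>zl)&(X[...,2]<zh)
        P=X[k]
        if len(P)<5: print(name,len(P));return
        q=P[:,:2].astype(np.float32)
        (cx,cy),rr=cv2.minEnclosingCircle(q)
        print(name,len(P),'med',np.median(P,0).round(1),'circ',round(cx,1),round(cy,1),round(rr,1),'rect',cv2.minAreaRect(q),'z',np.percentile(P[:,2],[5,95]).round(1))
    seeds={'lid':(214,246),'box':(345,245),'cupA':(232,174),'cupB':(301,173),'tape':(200,186),'carton':(363,172)} if n=='top' else {'lid':(292,247),'box':(335,195),'cupA':(210,255),'cupB':(245,210),'tape':(205,287),'carton':(272,180)}
    for k,(u,v) in seeds.items():
        x=X[v,u];print(k,'seed',x.round(1))
        if k=='lid': rep(k,x,60,94,115); rep('holder',x,110,4,14)
        elif k=='box': rep(k,x,190,36,52)
        else: rep(k,x,55,6,120)
E
```

```text
top table z 1.007119619820274
lid seed [506.5  75.1 104. ]
lid 530 med [507.9  75.  104.9] circ 508.0 75.8 27.2 rect ((508.63629150390625, 75.60741424560547), (53.00640106201172, 52.48983383178711), 24.432544708251953) z [101.9 107.4]
holder 1072 med [494.7  65.5   8.7] circ 505.8 75.2 109.6 rect ((503.572998046875, 73.03990173339844), (212.3379669189453, 204.561279296875), 70.84087371826172) z [ 4.2 11.6]
box seed [ 507.8 -206.1   45.5]
box 4115 med [ 506.4 -216.2   45.1] circ 565.9 -206.1 144.1 rect ((570.378662109375, -206.3026885986328), (236.4651336669922, 195.1643829345703), 3.5170645713806152) z [41.9 48.9]
cupA seed [677.3  44.3  47.3]
cupA 339 med [682.   46.5  40.7] circ 672.3 48.4 36.5 rect ((673.8038330078125, 52.847938537597656), (43.94401931762695, 71.4384765625), 75.74624633789062) z [ 9.3 62.1]
cupB seed [nan nan nan]
cupB 0
tape seed [658.8 124.   16.7]
tape 345 med [661.6 124.9  14.5] circ 670.6 143.1 49.5 rect ((672.0740966796875, 136.6031494140625), (79.83113861083984, 73.57646179199219), 6.725032806396484) z [10.5 17.7]
carton seed [ 673.8 -256.2   48.4]
carton 5
[... 938 characters left out ...]
75171661376953, 86.24848175048828), 16.170642852783203) z [ 7.9 57.9]
cupB seed [673.7 -91.7  37. ]
cupB 544 med [676.9 -99.6  37.5] circ 682.6 -110.6 28.1 rect ((680.1151123046875, -106.81033325195312), (54.49094009399414, 43.7642936706543), 29.96513557434082) z [ 8.9 63.9]
tape seed [654.7 133.7  14.9]
tape 461 med [657.8 131.1  14.4] circ 672.2 133.5 39.4 rect ((671.9133911132812, 134.30181884765625), (78.36885833740234, 48.53591537475586), 29.846851348876953) z [ 8.3 16.5]
carton seed [ 657.6 -220.1   47.7]
carton 304 med [ 663.7 -226.4   40.6] circ 668.0 -243.1 29.5 rect ((669.149658203125, -243.88929748535156), (29.919713973999023, 56.276710510253906), 26.547300338745117) z [ 9.7 51.1]
```

The lid centre is (507.5, 76) from both views, with its top at about 104 to 105 mm, which agrees with the text. The box is near (505,-206) at z 45. The lid unscrews as q6 decreases, so I'll start from q6≈+1.5. From there I'll hover over the lid and refine the position with the wrist camera.

Run:
```python
from h import *
for n in('top','side'):
    p,X=cloud(n);k=(X[...,0]>440)&(X[...,0]<570)&(X[...,1]>-330)&(X[...,1]<-80)&(X[...,2]>39)&(X[...,2]<52)
    print(n,cv2.minAreaRect(X[k][:,:2].astype(np.float32)))
ctrl.move_ptp([507,76,225],rz(0.22))
s=sensors.read_state();print(s['t'],s['q'].round(3),s['eef_pos'].round(1))
p,X=cloud('wrist');cv2.imwrite('pics/w1.png',p[:,:,::-1])
k=(np.hypot(X[...,0]-507,X[...,1]-76)<45)&(X[...,2]>98)&(X[...,2]<112)
P=X[k];print(len(P),np.median(P,0),cv2.minEnclosingCircle(P[:,:2].astype(np.float32)),cv2.minAreaRect(P[:,:2].astype(np.float32)))
k=(np.hypot(X[...,0]-507,X[...,1]-76)<45)&(X[...,2]>40)&(X[...,2]<66);print(len(X[k]))
```

```text
top ((505.60382080078125, -210.08489990234375), (106.35636901855469, 195.01950073242188), 3.695566415786743)
side ((503.59820556640625, -210.584716796875), (106.07939147949219, 199.6989288330078), 3.75994873046875)
2.3333 [-0.019  0.082  1.703  0.     1.356  1.33 ] [506.9  76.7 225. ]
2795 [509.09623021  76.29405136 103.72334268] ((507.438720703125, 75.85407257080078), 27.2076416015625) ((507.8972473144531, 76.22569274902344), (52.9178466796875, 53.208656311035156), 60.24204635620117)
350
```

View pics/w1.png

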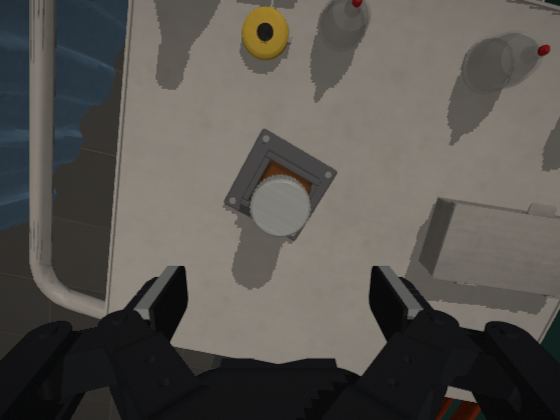

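The wrist view shows the lid at pixel (281,206). Three views now agree on (507.5, 76, top 104), and the jaws straddle it clear of everything. The box centre is about (504.5,-210). I'll descend, grip and twist.

```bash
cat >> h.py <<'E'
def st(l=''):
    s=sensors.read_state();print(l,'t%.2f'%s['t'],'p',s['eef_pos'].round(1),'q6 %.3f'%s['q'][5],'F',s['force'].round(1),'M',s['wrist_torque'].round(2),'w %.1f'%s['grip_width']);return s
def ang(s): return np.arctan2(s['eef_rot'][1,0],s['eef_rot'][0,0])
E
python3 - <<'E'
from h import *
C=[507.6,76.1]
print(ctrl.move_l([*C,97],vel=100,threshold=15));st('down')
ctrl.gripper_to(70);st()
ctrl.gripper_to(40,70);s=st('grip')
p,_=optics.grab_frame('side');cv2.imwrite('pics/s1.png',p[150:350,180:420,::-1].repeat(3,0).repeat(3,1))
E
```

```text
False
down t3.82 p [508.3  76.1  97.8] q6 1.331 F [-0.5 -0.1  0.7] M [ 0.03 -0.01 -0.04] w 85.4
 t4.12 p [507.8  76.1  97.3] q6 1.331 F [ 0.   0.4 -1. ] M [-0.01  0.02 -0.03] w 69.8
grip t4.46 p [508.3  75.9  97.9] q6 1.331 F [-1.6 -0.9  5.1] M [-0.23  0.19 -0.02] w 50.1
```

View pics/s1.png

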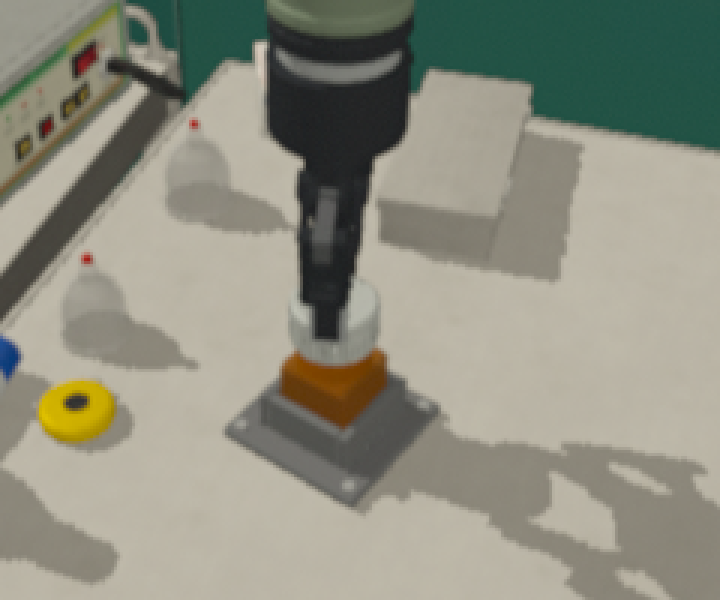

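The fingers hold the lid at mid-height, at lid pixel (335,320) in the enlarged view, and the jar is seated. Now the break-loose twist.

Run:
```python
from h import *
s=st('pre');a0=ang(s);open('a0.txt','w').write(repr(a0))
p=s['eef_pos'];P=[507.9,76.0,97.4]
for d in(0.2,0.35,0.5,0.62):
    q=ctrl.solve_ik(P,rz(0.22+d))
    ctrl.set_joints(q); s=st('tw %.2f'%d);print('dang %.3f'%(ang(s)-a0))
ctrl.hold(0.15);st('hold')
p,_=optics.grab_frame('top');cv2.imwrite('pics/t2.png',p[180:320,150:300,::-1].repeat(4,0).repeat(4,1))
```

```text
pre t4.51 p [508.3  75.9  97.9] q6 1.331 F [-0.8 -0.9  4.6] M [-0.18  0.16 -0.02] w 49.7
tw 0.20 t4.82 p [508.8  76.7  98.1] q6 1.134 F [0.5 3.5 4.9] M [ 0.45 -0.08 -0.59] w 49.8
dang 0.196
tw 0.35 t5.08 p [507.9  78.   98.8] q6 0.983 F [-3.4  6.4 13.2] M [ 1.2   0.67 -0.43] w 49.8
dang 0.347
tw 0.50 t5.35 p [507.4  76.5  98. ] q6 0.830 F [-2.9  2.6  8.1] M [0.35 0.47 0.56] w 50.1
dang 0.501
tw 0.62 t5.60 p [507.9  76.   98. ] q6 0.712 F [-2.3  0.4  6.1] M [0.07 0.21 0.04] w 50.2
dang 0.619
hold t5.75 p [507.9  76.   98. ] q6 0.712 F [-1.4  0.5  6.7] M [0.08 0.25 0.03] w 50.0
```

View pics/t2.png

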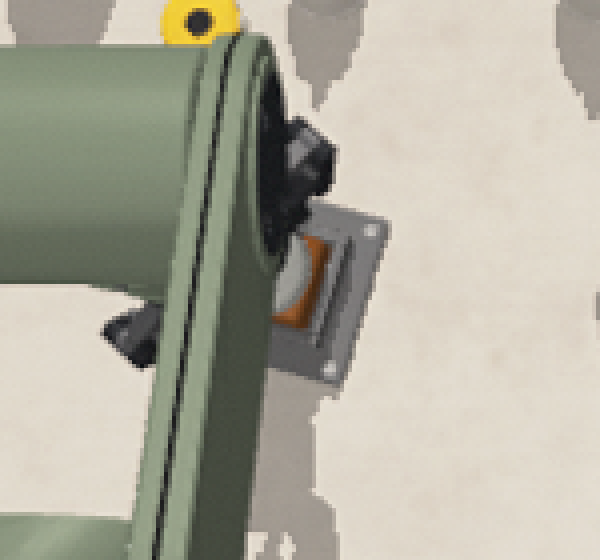

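The torque rose to a peak near 0.35 rad and then fell to about zero by 0.62 rad, so the lid broke loose without slipping. In the picture the jar still sits in the holder. Next I'll alternate small turns with gentle lift tests.

```bash
cat >> h.py <<'E'
P=np.array([507.9,76.0,97.4])
def test(d,hi=5.0):
    R=rz(0.22+d);out=[]
    for dz in (1.2,hi):
        hit=ctrl.move_l(P+[0,0,dz],R,vel=15,threshold=6 if dz>2 else None)
        ctrl.hold(0.08)
        s=sensors.read_state();out.append((round(s['eef_pos'][2],1),round(s['force'][2],1),hit))
    print('d %.2f t%.1f'%(d,s['t']),out,'M',s['wrist_torque'].round(2))
    return out
E
python3 - <<'E'
from h import *
test(0.62)
ctrl.move_l(P,rz(.84),vel=30);st()
E
```

```text
d 0.62 t6.5 [(np.float64(98.1), np.float64(0.6), False), (np.float64(100.5), np.float64(-1.2), True)] M [-0.17 -0.19  0.03]
 t6.82 p [508.1  75.7  98.1] q6 0.710 F [-2.5 -1.   5.1] M [-0.29  0.24  0.07] w 49.6
```

Run:
```python
from h import *
d=0.62
while d<1.0:
    d+=0.1
    ctrl.set_joints(ctrl.solve_ik(P,rz(0.22+d)))
    o=test(d)
    if not o[1][2]: print('candidate',d);break
    ctrl.move_l(P,rz(.22+d),vel=30)
st()
```

```text
d 0.72 t7.8 [(np.float64(98.2), np.float64(-0.0), False), (np.float64(100.5), np.float64(-1.0), True)] M [-0.07 -0.29  0.03]
d 0.82 t9.1 [(np.float64(98.2), np.float64(-1.4), False), (np.float64(100.5), np.float64(-0.8), True)] M [ 0.   -0.22 -0.02]
d 0.92 t10.4 [(np.float64(98.2), np.float64(-0.9), False), (np.float64(102.5), np.float64(0.1), False)] M [-0.05  0.15 -0.01]
candidate 0.9199999999999999
 t10.42 p [507.8  76.  102.5] q6 0.411 F [-1.   0.1  0.1] M [-0.05  0.15 -0.01] w 49.8
```

At 0.62 to 0.82 rad each lift stopped at +2.3 mm with a pull. At 0.92 rad the lid rose the full 5 mm with no pull. I'll lift a little more, still watching the force, and check by eye.

Run:
```python
from h import *
R=rz(0.22+.92)
h=ctrl.move_l(P+[0,0,9],R,vel=20,threshold=5);s=st(str(h))
if not h:
    h=ctrl.move_l(P+[0,0,45],R,vel=60,threshold=6);s=st(str(h))
    ctrl.hold(.1);st()
p,_=optics.grab_frame('side');cv2.imwrite('pics/s3.png',p[150:350,180:420,::-1].repeat(3,0).repeat(3,1))
```

```text
False t10.77 p [507.9  76.  106.6] q6 0.411 F [-0.9 -0.4 -0.3] M [-0.09  0.18 -0.07] w 49.8
False t11.52 p [507.7  76.  142.4] q6 0.411 F [0.9 0.7 0.2] M [-0.04  0.02  0.01] w 49.6
 t11.62 p [507.4  76.  141.9] q6 0.411 F [ 0.3 -0.2 -0.4] M [ 0.03 -0.01  0.08] w 49.7
```

View pics/s3.png

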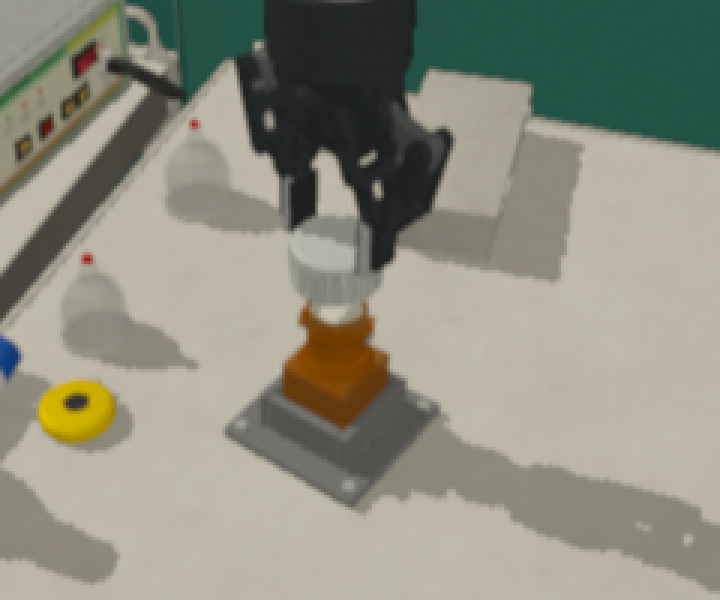

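The lid is off (pixel (335,260)). The neck is bare, the jar is down in its holder, and the fingertips are above the lid's lower edge. Now to the box: I'll carry it high and lower it with a force stop.

Run:
```python
from h import *
R=rz(0.22+.92);B=[504.5,-208]
ctrl.move_l(P+[0,0,85],R,vel=150)
ctrl.move_l([*B,182],R,vel=200);st('over')
ctrl.move_l([*B,78],R,vel=100);ctrl.hold(.2);st('near')
p,_=optics.grab_frame('side');cv2.imwrite('pics/s4.png',p[120:300,240:440,::-1].repeat(4,0).repeat(4,1)[:600])
h=ctrl.move_l([*B,58],R,vel=15,threshold=4);st(str(h))
ctrl.hold(.2);st()
```

```text
over t13.65 p [ 504.5 -207.   181.8] q6 -0.119 F [ 0.3 -0.5 -1. ] M [-0.02 -0.01  0.04] w 49.7
near t15.04 p [ 505.  -208.3   78.7] q6 -0.119 F [ 0.4 -0.2 -1.3] M [ 0.04 -0.01  0.  ] w 49.7
True t15.91 p [ 504.4 -208.    66.5] q6 -0.119 F [-0.6 -0.1  4.4] M [-0.04  0.04  0.03] w 49.6
 t16.11 p [ 504.4 -208.    66.4] q6 -0.119 F [-1.3  0.2  6.1] M [-0.07 -0.02  0.01] w 49.8
```

View pics/s4.png

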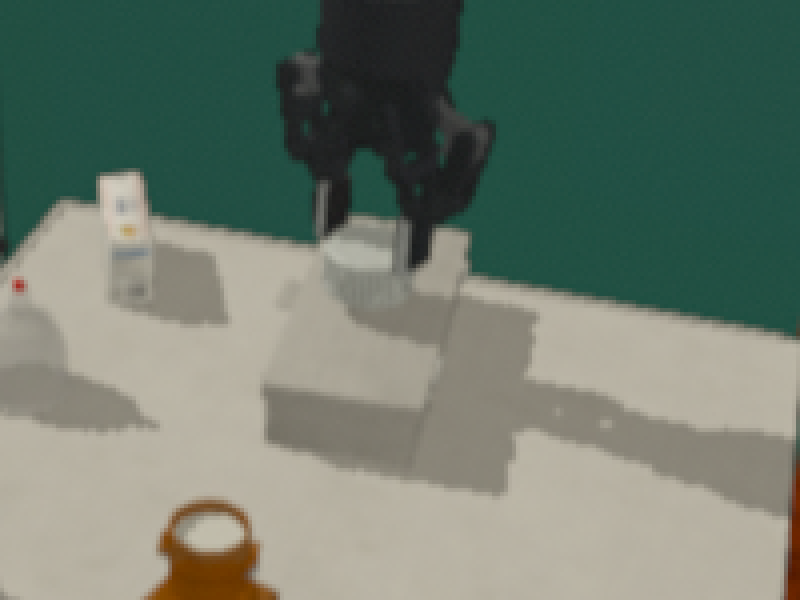

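The lid is held level over the middle of the box top, and contact came at TCP 66.4 against a predicted 66. I'll release in small steps.

Run:
```python
from h import *
ctrl.gripper_to(45,20);ctrl.hold(.15);st('soft')
ctrl.gripper_to(60);st();ctrl.gripper_to(85);ctrl.hold(.2);st('open')
R=rz(0.22+.92);B=[504.5,-208]
ctrl.move_l([*B,200],R,vel=100)
ctrl.move_l([450,-60,260],R,vel=200);ctrl.hold(.3);st()
for n in('top','side'):
    p,X=cloud(n);cv2.imwrite(f'pics/{n}5.png',p[:,:,::-1])
    k=(np.hypot(X[...,0]-504,X[...,1]+208)<50)&(X[...,2]>66)&(X[...,2]<82)
    print(n,'lid',len(X[k]),np.median(X[k],0).round(1),cv2.minEnclosingCircle(X[k][:,:2].astype(np.float32)))
    k=(np.hypot(X[...,0]-507,X[...,1]-76)<24)&(X[...,2]>84);print('neck',len(X[k]),np.percentile(X[k][:,2],[50,95]) if k.any() else '')
```

```text
soft t16.48 p [ 504.4 -208.    66.4] q6 -0.119 F [-0.5  0.9  6.1] M [-0.05 -0.01 -0.02] w 50.0
 t16.74 p [ 503.  -207.1   64.9] q6 -0.119 F [-1.  -0.4 -0.1] M [ 0.02  0.02 -0.02] w 60.1
open t17.32 p [ 503.5 -207.4   65.4] q6 -0.119 F [0.6 1.2 0.4] M [-0.06  0.03 -0.03] w 84.9
 t20.10 p [450.  -60.5 259.5] q6 0.107 F [-0.7 -0.3 -0.1] M [0.02 0.03 0.06] w 85.2
top lid 92 [ 500.2 -225.5   72.7] ((502.54193115234375, -220.69076538085938), 21.820343017578125)
neck 0 
side lid 266 [ 501.7 -201.6   73.3] ((502.65570068359375, -205.6763458251953), 26.97829818725586)
neck 427 [ 94.54484242 101.06310841]
```

View pics/side5.png

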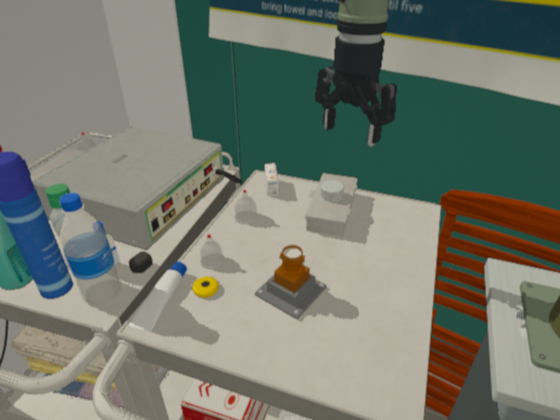

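View pics/top5.png

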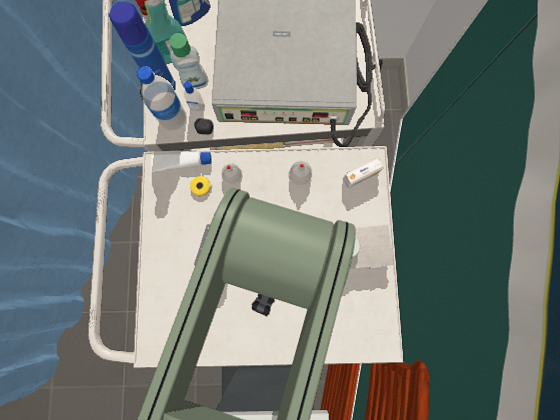

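The side view shows the lid flat on the box at (332,188), the jar in its holder at (291,275) and the bystanders where they were. The lid's top is at about 73 mm (72 expected) and the jar's mouth at about 101 mm (100 expected). Handing in.

Run:
```python
from plant import ctrl
ctrl.finish_job()
```

```text
the job is handed in; nothing more can be done
```

The lid is off the jar and lying right way up near the middle of the steel box. I handed the job in at about 20 s; it reported no verdict.

**What I did:** I gripped the lid at 70 N and twisted it anticlockwise to 0.62 rad. The torque peaked near 0.35 rad, then fell to about zero. I then turned on in 0.1 rad steps with a gentle lift test at each. At 0.62, 0.72 and 0.82 rad the lid caught after about 2.4 mm. At 0.92 rad it rose with no pull, so I lifted it away. I lowered it onto the box at 15 mm/s until it touched, then opened the fingers.

**Last checks:**
- **Lid:** the side camera puts it at about (503, -206) with its top at 73 mm (72 expected), about 4 mm from the box centre I measured.
- **Jar:** the mouth is at about 101 mm (100 expected), so the jar is home in its holder.
- **Other items:** the cups, tape measure and carton look unmoved in both pictures; I did not re-measure them.
- **Arm:** it was clear of everything at the end.

**Incomplete check:** in the final top view the arm hid the jar and most of the lid. That view gave only a partial fit for the lid (y about -221) and nothing for the jar, so the final lid and jar readings rest on the side camera.

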